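# Sort the flush syringes left on the draw station

## Robot

A 7-joint arm with a two-finger parallel gripper is mounted at the origin on a cart in front of the work surface, level with it; the furniture and walls round the work are solid. World frame = base frame: x ahead of the robot, y to its left, z up, the work surface at z = 0. Lengths are in mm, angles in rad, forces in N, time in s.
With the tool pointing down it reaches from about 425 to 825 mm from the base axis. Payload 3.6 kg.
Tool frame: the origin (TCP) lies on the centre line of the jaws, within the pads' length; the fingertips stand 25 mm ahead of it and the grasp point (between the pads) lies 6 mm ahead of it; x points along the fingers, y is the direction in which the jaws open and shut, and the axes are right-handed (so a half turn about x gives the same grasp; the last joint's range is limited). The gripper opens to 85 mm and grips with 20 to 120 N. Pads are 22 mm wide; open, the fingers measure 114 mm over their backs; the gripper's body (76 mm by 85 mm) begins 54 mm behind the grasp point. The pads swing forward as they close: fully open they stand 13 mm farther back than shut.
Start: joints at [-1.165, 0.615, -0.013, 1.423, 0.008, 1.103, -0.04], TCP at [272.585, 590.052, 256.297] pointing down, gripper open.
Joint ranges: [-3.12, 3.12], [-0.3, 2.06], [-1.34, 1.32], [0.26, 2.42], [-1.36, 4.5], [0.01, 1.98], [-2.84, 2.84]. Speed limits (rad/s): [2.79, 2.79, 3.14, 3.14, 3.14, 3.14, 3.14].

## Interface

Orientations are given as a unit quaternion [w, x, y, z].
In Python, from bench import ctrl gives the robot as it stands.
- The arm moves only by the tool servo_tool, never from a script. Its arguments are lists of equal length, an entry for each row: "fingers": the finger opening in cm, from 0 to 8.54; "dp": the shift along the tool's x, y, z in cm, a list of three; "twist": the turn, a rotation vector about the tool's x, y, z in rad, a list of three. A call has 1 to 8 rows; each row shifts and turns the commanded pose from where the row before left it, along the tool's axes as they then stand; what a row does not reach is not made up. A row lasts 1/8 s, in which the tool goes at most 62.5 mm and 10.7 degrees, less where a joint would pass 70% of its speed; a pose out of reach is approached as far as the arm can. A call with a gripper value outside its range is refused whole. The fingers move at their own pace and stop on an object; "squeeze" is the grip in N (left out, the last holds). Time passes only in rows, so rows that do not move let the fingers close. It gives the time, the measured TCP pose, the force and the opening at its end, in the units of the state.
- ctrl.read_state(): the state, without advancing time (a new reading comes with each control period).
- ctrl.snapshot(name): name is "side" or "top" or "wrist"; returns a dict with "image" (420x560x3 uint8, red, green, blue), "fx", "fy", "cx", "cy" (pixels), "position" and "orientation" of the camera in the world. Camera axes: x right, y up, looking along -z (the intrinsics and any distortion apply to the point x, -y, -z); pixel columns grow to the right and rows downward; lengths in mm; the calibration is good to about 2 mm. A picture is of the moment at which its call begins. There is no depth.
- ctrl.job_done(): hands the job in, once; it reports no verdict.
The state is a dict: "t": time; "joint_pos": joint angles; "joint_velocities": joint speeds; "joint_torque": joint torques, N m; "tcp_pos": TCP position; "eef_rot": TCP orientation; "wrist_force": force on the tool from outside, world axes, zero at the start; "torque": the same for the moment, N m; "grip_width": finger opening in mm.
Only numpy, scipy, OpenCV 4.12 (cv2) and the standard library are available. Lean on these libraries where they do the work, as an engineer would, in place of code of your own. Each camera call takes 0.05 s, during which the arm holds its last target. There are 200 camera calls.

## Task

Four capped flush syringes were left on the worktop. The two whose plungers are still drawn out are unused: lay each in the rest whose notches fit its barrel, seated down in both notches, with its plunger still drawn out. The two whose plungers are pushed home are spent: lay both in the discard tray, each flat on its floor and not one on the other.

Things in the scene. Friction and masses are not known exactly. Their poses are not given: they have to be found in the camera images.
- slim_drawn_mid (a point): Slim capped syringe lying flat: clear barrel 16 mm thick, 80 mm long, flat finger flange 28 mm wide at its rear end, 10 mm nozzle cap in front. Plunger drawn out: its thumb disc stands 49 to 60 mm behind the flange. Point: middle of the barrel, on its axis, 8 mm above what it lies on; x along the axis to the nozzle, z up. About 30 g; grip across the barrel from above.
- slim_home_mid (a point): Slim capped syringe lying flat: clear barrel 16 mm thick, 80 mm long, flat finger flange 28 mm wide at its rear end, 10 mm nozzle cap in front. Plunger pushed home: its thumb disc stands only 15 mm behind the flange. Point: middle of the barrel, on its axis, 8 mm above what it lies on; x along the axis to the nozzle, z up. About 30 g; grip across the barrel from above.
- wide_drawn_mid (a point): Wide capped syringe lying flat: clear barrel 25 mm thick, 100 mm long, flat finger flange 37 mm wide at its rear end, 10 mm nozzle cap in front. Plunger drawn out: its thumb disc stands 55 to 67 mm behind the flange. Point: middle of the barrel, on its axis, 12.5 mm above what it lies on; x along the axis to the nozzle, z up. About 45 g; grip across the barrel from above.
- wide_home_mid (a point): Wide capped syringe lying flat: clear barrel 25 mm thick, 100 mm long, flat finger flange 37 mm wide at its rear end, 10 mm nozzle cap in front. Plunger pushed home: its thumb disc stands only 15 mm behind the flange. Point: middle of the barrel, on its axis, 12.5 mm above what it lies on; x along the axis to the nozzle, z up. About 45 g; grip across the barrel from above.
- slim_drawn_plunger (a joint): How far the plunger of the unused slim syringe is drawn out (m): 0 pushed home, 0.048 fully drawn. It slides with about 2.5 N of friction and stays where it is left.
- wide_drawn_plunger (a joint): How far the plunger of the unused wide syringe is drawn out (m): 0 pushed home, 0.055 fully drawn. It slides with about 2.5 N of friction and stays where it is left.
- rest_slim: Fixed rest for one slim syringe: white base 78 x 63 x 6 mm, two grey 5 mm thick notched uprights at x = +-26 mm, fingers fit between them. The seated barrel lies along x, either way round, over both uprights, flange outside, its middle at [0, 0, 30] mm. Notches 19 mm wide, flared to 41 mm at the top, 44 mm up. Origin: underside centre; z up. Tall blue analysers (0.32 m) stand close behind it.
- rest_wide: Fixed rest for one wide syringe: white base 94 x 72 x 6 mm, two grey 5 mm thick notched uprights at x = +-34 mm, fingers fit between them. The seated barrel lies along x, either way round, over both uprights, flange outside, its middle at [0, 0, 34.5] mm. Notches 28 mm wide, flared to 50 mm at the top, 49 mm up. Origin: underside centre; z up. Tall blue analysers (0.32 m) stand close behind it.
- discard_tray: Fixed open tray of folded white card (the discard tray), 160 mm along x, 135 mm along y, walls and floor 2 mm thick; walls 50 mm high at +x, 32 mm at +y and -y, 17 mm at -x (31 mm at the corners). Both spent syringes fit side by side along x. Origin: underside centre, on the worktop; z up. A 0.36 m tall cell counter stands close to its right.
Mind the look-alikes: they are no part of the job. Leave any pink look-alike of the part that bears wide_drawn_mid alone.

How it is judged:
By the outcome, as a careful person would: the job done as asked, in the order asked, and still so for the second after the job is handed in, with the robot touching nothing.
It also fails if it takes over 118 s, if anything falls off the work surface, if the arm or the gripper's body presses on something with over 40 N, if the wrist force passes 120 N, or if a joint passes its speed limit or range.

## Working session

There is one attempt and no reset: what is moved stays moved. The work goes in short steps, Python scripts to look and compute and a tool call to move; the robot and the scene stay as the last step left them, time stands still between calls to the robot, and variables do not carry over. Pictures are saved under pics/ and viewed, about 12 in all and at most 16, crops included, and the job is handed in when it is done.

Besides the shell and the picture viewer there is one more tool, called after "Emit:" as name(argument=value, ...) on one line, values as JSON. servo_tool: Moves the arm, as the interface text tells. Its arguments: {"type":"object","properties":{"fingers":{"type":"array"},"dp":{"type":"array"},"twist":{"type":"array"},"squeeze":{"type":"number"}},"required":["fingers","dp","twist"]}

```bash
ls; mkdir -p pics
cat > h.py <<'E'
import numpy as np, cv2
from scipy.spatial.transform import Rotation as R
from bench import ctrl
def rot(q): return R.from_quat([q[1],q[2],q[3],q[0]])
def ray(s,u,v):
    d=np.array([(u-s['cx'])/s['fx'],-(v-s['cy'])/s['fy'],-1.0])
    return np.array(s['position']),rot(s['orientation']).apply(d)
def onplane(s,u,v,z):
    p,d=ray(s,u,v); return p+d*(z-p[2])/d[2]
def proj(s,P):
    c=rot(s['orientation']).inv().apply(np.array(P)-np.array(s['position']))
    return s['cx']+s['fx']*c[0]/-c[2], s['cy']-s['fy']*c[1]/-c[2]
def save(s,n): cv2.imwrite('pics/'+n,cv2.cvtColor(s['image'],cv2.COLOR_RGB2BGR))
E
python3 - <<'E'
from h import *
import pickle
for n in ['top','side','wrist']:
    s=ctrl.snapshot(n); save(s,n+'0.png'); pickle.dump(s,open(n+'0.pkl','wb'))
    print(n,{k:s[k] for k in s if k!='image'})
print(ctrl.read_state())
E
```

```text
pics
top {'fx': 404.14077361608935, 'fy': 404.14077361608935, 'cx': 275.2156004007634, 'cy': 209.52037584742487, 'position': array([ 372.97949851,  148.23656168, 1208.59335149]), 'orientation': array([ 0.71359068,  0.02909561, -0.02590015, -0.69947907])}
side {'fx': 452.92676818965515, 'fy': 452.92676818965515, 'cx': 272.22548445575774, 'cy': 215.8442920757582, 'position': array([-132.40321703, 1144.97246914,  478.79423466]), 'orientation': array([-0.20856686, -0.14677251,  0.55266202,  0.79342447])}
wrist {'fx': 339.03480059707243, 'fy': 339.03480059707243, 'cx': 275.2672687048393, 'cy': 205.69563642985025, 'position': array([200.95570187, 623.44781109, 372.72349061]), 'orientation': array([ 0.83203353, -0.13293229, -0.08426508,  0.53192914])}
{'t': 0.15, 'joint_pos': array([-1.16449081,  0.61571156, -0.0126092 ,  1.42451666,  0.00810107,
        1.10344331, -0.04039736]), 'joint_velocities': array([-1.18525314e-06, -3.22733380e-03, -3.84680507e-04, -5.46374111e-03,
       -5.79149181e-05,  1.28193147e-03, -4.65544768e-07]), 'joint_torque': array([ 9.57885313e-04, -4.69659770e+01,  2.59820502e-01, -1.71252197e+01,
        1.00656023e-02,  7.12641195e-03, -3.82615086e-07]), 'tcp_pos': array([272.38593557, 589.57931179, 255.3995381 ]), 'eef_rot': array([ 0.69047315,  0.15110481,  0.69076407, -0.15250955]), 'wrist_force': array([0.37485457, 0.293667  , 0.45789806]), 'torque': array([ 0.03035311,  0.00137095, -0.02690803]), 'grip_width': 85.42889386227885}
```

View pics/top0.png

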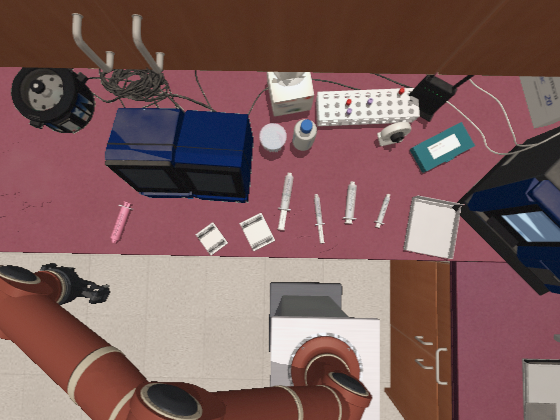

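View pics/side0.png

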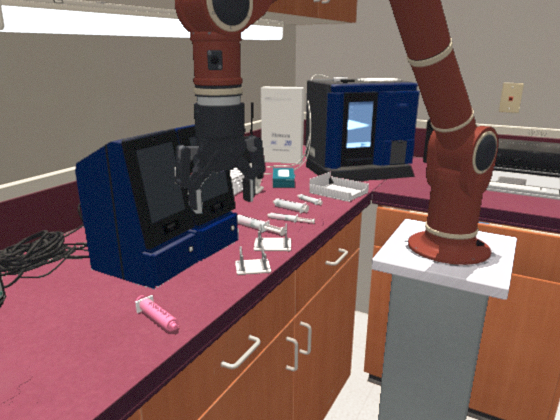

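The top view shows, left to right: a pink look-alike at (120,222), rests at (211,238) and (257,231), syringes at (287,200), (319,218), (350,202) and (383,210), and the tray at (432,227). I'll confirm this with an enlarged crop.

Run:
```python
from h import *
import pickle
s=pickle.load(open('top0.pkl','rb'))
im=cv2.cvtColor(s['image'],cv2.COLOR_RGB2BGR)
c=im[160:270,185:475]; c=cv2.resize(c,(798,303),interpolation=cv2.INTER_CUBIC)
hsv=cv2.cvtColor(im,cv2.COLOR_BGR2HSV)
m=((hsv[...,1]<95)&(hsv[...,2]>125)).astype(np.uint8)
m[:165]=0;m[256:]=0;m[:,:190]=0;m[:,462:]=0
mc=cv2.resize(cv2.cvtColor(m[160:270,185:475]*255,cv2.COLOR_GRAY2BGR),(798,303),interpolation=cv2.INTER_NEAREST)
cv2.imwrite('pics/crop.png',np.vstack([c[:297],mc[:297]]))
n,l,st,ce=cv2.connectedComponentsWithStats(m)
for i in range(1,n):
    if st[i,4]<25: continue
    pts=np.argwhere(l==i)[:,::-1]
    W=np.array([onplane(s,u,v,8)[:2] for u,v in pts]).astype(np.float32)
    print(st[i],ce[i].round(1),[np.round(x,1) for x in cv2.minAreaRect(W)])
```

```text
[277 172  17  59 491] [285.1 199.8] [array([493.7, 126.6]), array([ 36.5, 174.9]), np.float64(85.3)]
[342 181  15  43 362] [350.5 202.4] [array([493.6, -73.3]), array([ 41.4, 126.7]), np.float64(80.2)]
[374 193  17  35 222] [382.5 210.9] [array([ 470.1, -168.5]), array([ 30.5, 106.5]), np.float64(66.8)]
[314 194  11  50 286] [318.8 217.8] [array([442.9,  23.3]), array([146.6,  26.9]), np.float64(3.7)]
[417 195  43   9  55] [438.2 199.2] [array([ 507.1, -329.8]), array([126.6,   3.9]), np.float64(80.1)]
[ 404  198   52   58 2320] [430.6 227.7] [array([ 421.9, -306. ]), array([133.2, 160.7]), np.float64(80.1)]
[239 213  36  39 781] [256.8 231.8] [array([399.8, 208. ]), array([95.7, 74.4]), np.float64(27.8)]
[451 215   9  41 108] [455.5 234.5] [array([ 401.9, -379.3]), array([  9.9, 120.7]), np.float64(80.2)]
[195 222  33  34 555] [211.2 238.4] [array([376.7, 342.7]), array([80.6, 67.3]), np.float64(36.9)]
```

View pics/crop.png

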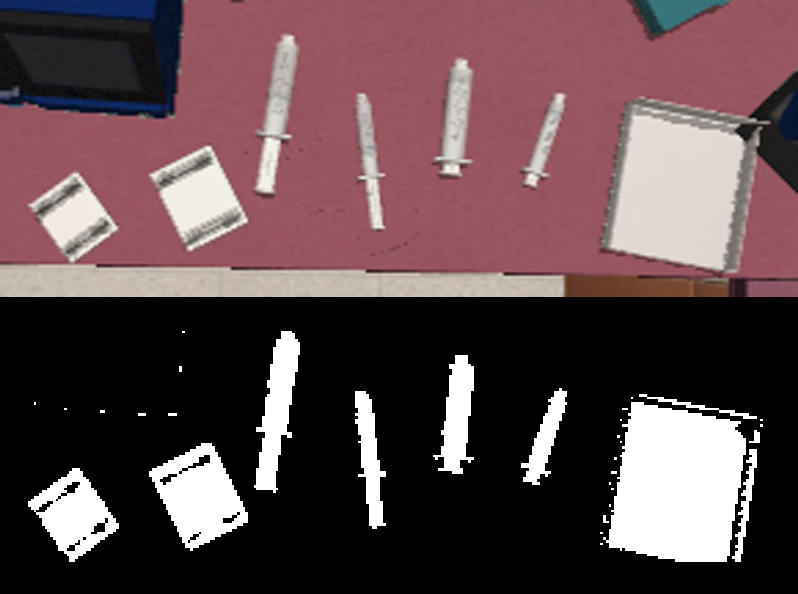

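```bash
cat >> h.py <<'E'
def go(P,yaw,st=None):
    """shift (cm, tool axes) and turn (about tool x, rad) to reach TCP P, tool y axis at world angle yaw (deg), pointing down"""
    st=st or ctrl.read_state(); r=rot(st['eef_rot']); 
    y=np.array([np.cos(np.radians(yaw)),np.sin(np.radians(yaw)),0]); x=np.array([0,0,-1.])
    T=R.from_matrix(np.array([x,y,np.cross(x,y)]).T)
    yw=r.apply([0,1,0])
    d=np.array(P)-st['tcp_pos']
    print('tcp',st['tcp_pos'].round(1),'yaw',round(np.degrees(np.arctan2(yw[1],yw[0])),1),'t',st['t'],'w',round(st['grip_width'],1),'q',st['joint_pos'].round(2),'F',st['wrist_force'].round(1))
    print(' dp(cm, now axes)',(r.inv().apply(d)/10).round(2),' dp(after twist)',(T.inv().apply(d)/10).round(2),' twist',(r.inv()*T).as_rotvec().round(3))
E
python3 - <<'E'
from h import *
import pickle
s=pickle.load(open('top0.pkl','rb'))
st=ctrl.read_state(); print(rot(st['eef_rot']).as_matrix().round(3))
w=pickle.load(open('wrist0.pkl','rb')); print(rot(w['orientation']).as_matrix().round(3))
for p in [(247,200),(120,190),(177,200),(257,251),(400,253)]: print(p,onplane(s,*p,0).round())
go([380,200,330],-90,st); go([380,200,330],-60,st)
E
```

```text
[[-0.001  0.419  0.908]
 [-0.002  0.908 -0.419]
 [-1.    -0.002  0.   ]]
[[ 0.42  -0.863 -0.282]
 [ 0.908  0.399  0.132]
 [-0.001 -0.311  0.95 ]]
(247, 200) [494. 240.   0.]
(120, 190) [517. 624.   0.]
(177, 200) [490. 451.   0.]
(257, 251) [342. 206.   0.]
(400, 253) [ 345. -219.    0.]
tcp [272.4 589.6 255.4] yaw 65.2 t 0.15 w 85.4 q [-1.16  0.62 -0.01  1.42  0.01  1.1  -0.04] F [0.4 0.3 0.5]
 dp(cm, now axes) [ -7.4  -30.87  26.11]  dp(after twist) [ -7.46  38.96 -10.76]  twist [2.709e+00 3.000e-03 1.000e-03]
tcp [272.4 589.6 255.4] yaw 65.2 t 0.15 w 85.4 q [-1.16  0.62 -0.01  1.42  0.01  1.1  -0.04] F [0.4 0.3 0.5]
 dp(cm, now axes) [ -7.4  -30.87  26.11]  dp(after twist) [-7.46 39.12 10.16]  twist [2.185e+00 2.000e-03 1.000e-03]
```

Emit:
servo_tool(fingers=[8.5, 8.5, 8.5, 8.5, 8.5], dp=[[-1.5, 0, 0], [-1.5, 0, 0], [-1.5, 0, 0], [0, -5.6, 1.8], [0, -5.6, 1.8]], twist=[[-0.145, 0, 0], [-0.145, 0, 0], [-0.143, 0, 0], [0, 0, 0], [0, 0, 0]])

```text
t: 0.78
tcp_pos: [308.9, 476.8, 300.8]
eef_rot: [0.707, -0.001, 0.707, 0.0]
wrist_force: [0.6, -0.6, -0.6]
grip_width: 85.0
```

Emit:
servo_tool(fingers=[8.5, 8.5, 8.5, 8.5, 8.5, 8.5], dp=[[0, -5.6, 1.8], [0, -5.6, 1.8], [0, -5.6, 1.8], [0, -5.6, 1.8], [0, -5.6, 1.8], [0, 0, 0]], twist=[[0, 0, 0], [0, 0, 0], [0, 0, 0], [0, 0, 0], [0, 0, 0], [0, 0, 0]])

```text
t: 1.52
tcp_pos: [400.2, 192.6, 301.2]
eef_rot: [0.707, 0.003, 0.707, -0.005]
wrist_force: [0.5, 1.3, -0.2]
grip_width: 85.0
```

Run:
```python
from h import *
import pickle
go([400,200,300],90)
s=ctrl.snapshot('wrist'); save(s,'w1.png'); pickle.dump(s,open('w1.pkl','wb'))
s=ctrl.snapshot('top'); pickle.dump(s,open('top1.pkl','wb'))
```

```text
tcp [400.2 192.6 301.2] yaw 89.4 t 1.525 w 85.0 q [-0.46  0.25 -0.05  1.91  0.02  0.98  1.04] F [ 0.5  1.3 -0.2]
 dp(cm, now axes) [ 0.12  0.74 -0.03]  dp(after twist) [ 0.12  0.74 -0.02]  twist [-0.011  0.     0.003]
```

View pics/w1.png

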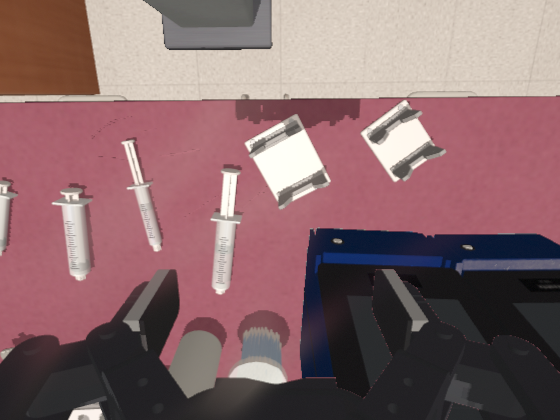

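The wrist view is upside down (image up = −x). It shows slim drawn at (145,195), wide drawn at (226,230), wide home at (75,235), slim home at the left edge (3,215), the wide rest at (288,162) and the slim rest at (402,143).

```bash
cat >> h.py <<'E'
def syr(s,box,zc,sat=95,val=125):
    """white blob in box (u0,v0,u1,v1); axis, ends, width profile on plane zc"""
    hsv=cv2.cvtColor(s['image'],cv2.COLOR_RGB2HSV)
    m=((hsv[...,1]<sat)&(hsv[...,2]>val)).astype(np.uint8); k=np.zeros_like(m); u0,v0,u1,v1=box; k[v0:v1,u0:u1]=1
    n,l,st,ce=cv2.connectedComponentsWithStats(m*k); i=1+np.argmax(st[1:,4])
    W=np.array([onplane(s,u,v,zc)[:2] for v,u in np.argwhere(l==i)])
    vx,vy,x0,y0=cv2.fitLine(W.astype(np.float32),cv2.DIST_HUBER,0,.01,.01).ravel()
    if vx<0: vx,vy=-vx,-vy
    a=np.array([vx,vy]); n_=np.array([-vy,vx]); t=(W-[x0,y0])@a; c=(W-[x0,y0])@n_
    prof=[(int(b),np.round(np.ptp(c[(t>=b)&(t<b+5)]),0),np.round((c[(t>=b)&(t<b+5)].max()+c[(t>=b)&(t<b+5)].min())/2,1)) for b in np.arange(t.min(),t.max(),5) if ((t>=b)&(t<b+5)).any()]
    print('ang',round(np.degrees(np.arctan2(vy,vx)),2),'rear',(np.array([x0,y0])+a*t.min()).round(1),'front',(np.array([x0,y0])+a*t.max()).round(1),'len',round(np.ptp(t),1))
    return np.array([x0,y0]),a,t,prof
E
python3 - <<'E'
from h import *
import pickle
w=pickle.load(open('w1.pkl','rb')); t=pickle.load(open('top0.pkl','rb'))
B={'slimD':((110,130,170,262),(305,185,330,250),8,80,60),'wideD':((195,160,245,305),(270,168,300,236),12.5,100,67),'wideH':((48,180,100,290),(336,175,364,230),12.5,100,15)}
for n,(bw,bt,z,L,pl) in B.items():
    for s,b,nm in((w,bw,'wrist'),(t,bt,'top')):
        o,a,tt,p=syr(s,b,z); print(n,nm)
        if nm=='wrist': print([x[:3] for x in p])
        # barrel middle from front end: 10 cap + L/2 ; from rear: pl+L/2
        print('  mid from front',(o+a*(tt.max()-10-L/2)).round(1),'from rear',(o+a*(tt.min()+pl+L/2)).round(1))
for s,b,nm in((w,(240,110,335,212),'w wide'),(t,(236,208,280,255),'t wide'),(w,(356,98,448,185),'w slim'),(t,(190,218,232,259),'t slim')):
    hsv=cv2.cvtColor(s['image'],cv2.COLOR_RGB2HSV); m=((hsv[...,1]<60)&(hsv[...,2]>170)).astype(np.uint8)
    k=np.zeros_like(m); k[b[1]:b[3],b[0]:b[2]]=1
    pts=np.argwhere(m*k)[:,::-1]; W=np.array([onplane(s,u,v,6)[:2] for u,v in pts]).astype(np.float32)
    print(nm,[np.round(x,1) for x in cv2.minAreaRect(W)])
s=w; im=cv2.cvtColor(s['image'],cv2.COLOR_RGB2BGR)[95:215,235:450]; cv2.imwrite('pics/rests.png',cv2.resize(im,None,fx=3.7,fy=3.7,interpolation=cv2.INTER_CUBIC))
E
```

```text
ang 7.36 rear [370.5  15.1] front [518.1  34.1] len 148.8
slimD wrist
[(-72, np.float64(17.0), np.float64(-0.6)), (-67, np.float64(12.0), np.float64(-0.4)), (-62, np.float64(13.0), np.float64(-0.5)), (-57, np.float64(13.0), np.float64(-0.6)), (-52, np.float64(13.0), np.float64(-0.5)), (-47, np.float64(12.0), np.float64(-0.4)), (-42, np.float64(13.0), np.float64(-0.4)), (-37, np.float64(13.0), np.float64(-0.2)), (-32, np.float64(15.0), np.float64(0.6)), (-27, np.float64(15.0), np.float64(0.5)), (-22, np.float64(30.0), np.float64(2.0)), (-17, np.float64(38.0), np.float64(1.0)), (-12, np.float64(35.0), np.float64(0.2)), (-7, np.float64(44.0), np.float64(3.5)), (-2, np.float64(51.0), np.float64(3.0)), (2, np.float64(50.0), np.float64(3.2)), (7, np.float64(30.0), np.float64(-2.7)), (12, np.float64(24.0), np.float64(1.1)), (17, np.float64(24.0), np.float64(1.7)), (22, np.float64(21.0), np.float64(0.5)), (27, np.float64(20.0), np.float64(-0.1)), (32, np.float64(20.0), np.float64(-0.2)), (37, np.float64(19.0), np.float64(-0.6)), (42, np.float64(19.0), np.float64(-0.4)), (47, np.float64(18.0)
[... 3128 characters left out ...]
at64(31.0), np.float64(-0.5)), (47, np.float64(30.0), np.float64(-0.3)), (52, np.float64(29.0), np.float64(-0.6)), (57, np.float64(24.0), np.float64(-2.4)), (62, np.float64(21.0), np.float64(-2.7)), (67, np.float64(11.0), np.float64(-1.8))]
  mid from front [500. -68.] from rear [491.8 -67.1]
ang -5.36 rear [430.6 -63. ] front [556.5 -74.8] len 126.4
wideH top
  mid from front [496.8 -69.2] from rear [495.3 -69.1]
w wide [array([401.7, 207.6]), array([96.1, 74.7]), np.float64(27.8)]
t wide [array([409.7, 190.8]), array([ 91.9, 111.8]), np.float64(27.8)]
w slim [array([377.7, 346.9]), array([83.7, 71. ]), np.float64(37.3)]
t slim [array([372.3, 344.3]), array([106.6, 121.5]), np.float64(1.2)]
```

View pics/rests.png

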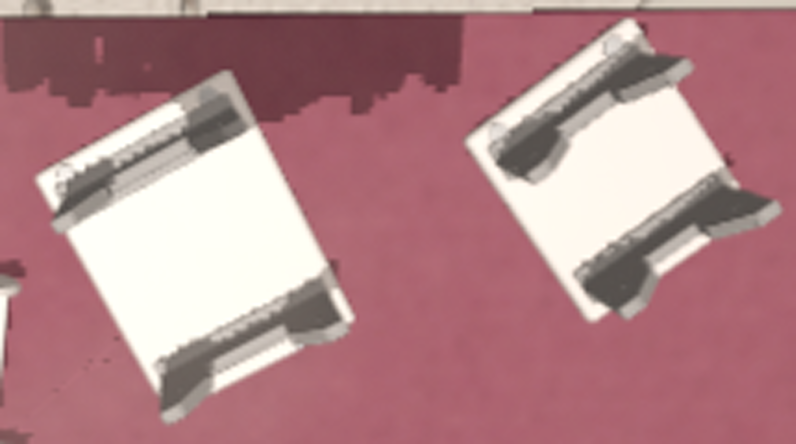

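Both rests are clear: slim base corners in the crop are at (467,143), (630,20) and (593,320), wide ones at (38,180), (228,70) and (352,320). I'll cast those and check them against the base sizes.

Run:
```python
from h import *
import pickle
w=pickle.load(open('w1.pkl','rb')); t=pickle.load(open('top0.pkl','rb'))
f=lambda u,v,z=6:onplane(w,235+u/3.7-.4,95+v/3.7-.4,z)[:2]
A=lambda d:round(np.degrees(np.arctan2(d[1],d[0])),1)
for n,(l,tp,far,dia) in {'slim':((467,143),(630,20),(593,320),1),'wide':((38,180),(228,70),(352,320),0)}.items():
    l,tp,far=f(*l),f(*tp),f(*far)
    print(n,'short',np.linalg.norm(tp-l).round(1),A(tp-l),end=' ')
    x=far-l if dia else far-tp
    print('long',np.linalg.norm(x).round(1),A(x),'centre',((tp+far)/2 if dia else (l+far)/2).round(1))
# notch flat middles on near side of upright: (z of notch bottom ~ 22)
# wide drawn: fit on clear part of plunger + barrel fore part
for s,b,z,nm in((w,(110,130,170,262),8,'slimD'),(w,(195,160,245,305),12.5,'wideD'),(w,(48,180,100,290),12.5,'wideH'),(t,(305,185,330,250),8,'slimDt'),(t,(270,168,300,236),12.5,'wideDt')):
    hsv=cv2.cvtColor(s['image'],cv2.COLOR_RGB2HSV)
    m=((hsv[...,1]<70)&(hsv[...,2]>125)).astype(np.uint8); k=np.zeros_like(m);k[b[1]:b[3],b[0]:b[2]]=1;m*=k
    m=cv2.morphologyEx(m,cv2.MORPH_OPEN,np.ones((2,2),np.uint8))
    n,l,st,_=cv2.connectedComponentsWithStats(m);i=1+np.argmax(st[1:,4])
    W=np.array([onplane(s,u,v,z)[:2] for v,u in np.argwhere(l==i)]).astype(np.float32)
    (c,wh,a)=cv2.minAreaRect(W);print(nm,np.round(c,1),np.round(wh,1),round(a,1))
    c,ev=W.mean(0),np.linalg.svd(W-W.mean(0),full_matrices=False)[2][0];print('  pca',c.round(1),A(ev*np.sign(ev[0])), np.ptp((W-c)@ev).round(1), np.ptp((W-c)@[-ev[1],ev[0]]).round(1))
print([np.round(onplane(w,u,v,0),0) for u,v in ((312,230),(330,232),(430,235))])
```

```text
slim short 61.3 127.6 long 75.4 38.1 centre [377.4 342.8]
wide short 70.5 118.8 long 92.5 27.4 centre [400.9 208.1]
slimD [445.8  23.8] [147.6  32.8] 1.8
  pca [445.4  25.5] 7.5 148.2 33.4
wideD [494.8 124.6] [ 39.1 178.3] 78.2
  pca [492.7 127.2] -7.8 178.5 39.4
wideH [493.1 -72.2] [ 48.4 132.5] 79.0
  pca [489.  -66.5] -5.8 131.6 49.6
slimDt [440.2  20.6] [146.7  18.9] 8.8
  pca [441.   21.4] 7.1 146.8 19.3
wideDt [489.8 125.4] [ 30.3 171.4] 81.6
  pca [491.8 122.6] -8.2 171.3 30.6
[array([493., 240.,   0.]), array([496., 264.,   0.]), array([502., 398.,   0.])]
```

Run:
```python
from h import *
go([522,121.7,100],81.9)
```

```text
tcp [398.6 197.9 301.3] yaw 89.9 t 1.625 w 85.2 q [-0.47  0.25 -0.05  1.91  0.01  0.98  1.04] F [-0.3  0.1 -0.5]
 dp(cm, now axes) [20.12 -7.61 12.36]  dp(after twist) [20.13 -5.8  13.29]  twist [ 0.14 -0.   -0.  ]
```

Emit:
servo_tool(fingers=[6, 6, 6, 6, 6, 6], dp=[[5.03, -1.9, 3.09], [5.03, -1.9, 3.09], [5.03, -1.9, 3.09], [5.03, -1.9, 3.09], [0, 0, 0], [0, 0, 0]], twist=[[0, 0, 0], [0, 0, 0], [0, 0, 0], [0, 0, 0], [0.14, 0, 0], [0, 0, 0]])

```text
t: 2.38
tcp_pos: [521.8, 124.2, 98.7]
eef_rot: [0.705, 0.048, 0.706, -0.048]
wrist_force: [-0.4, 1.3, -0.1]
grip_width: 60.0
```

Run:
```python
from h import *
import pickle
go([522,121.7,28],81.9)
s=ctrl.snapshot('wrist'); save(s,'w2.png'); pickle.dump(s,open('w2.pkl','wb'))
```

```text
tcp [521.8 124.2  98.7] yaw 82.2 t 2.375 w 60.0 q [-0.28  0.65  0.02  1.91 -0.02  0.58  1.18] F [-0.4  1.3 -0.1]
 dp(cm, now axes) [ 7.07 -0.25  0.07]  dp(after twist) [ 7.07 -0.25  0.05]  twist [ 0.006 -0.002 -0.   ]
```

View pics/w2.png

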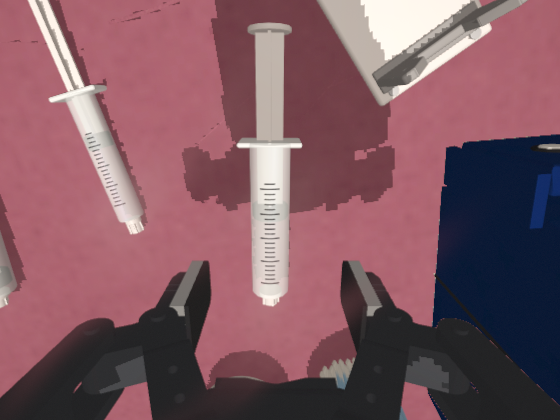

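The barrel is aligned between the fingers (axis at column 270, flange at row 143, cap tip at row 304). Descending and gripping.

Run:
```python
from h import *
import pickle
w=pickle.load(open('w2.pkl','rb'))
for p in((269,143),(270,304),(270,222),(252,222),(289,222)): print(p,onplane(w,*p,12.5).round(1))
print('slim',onplane(w,78,94,8).round(1),onplane(w,137,230,8).round(1))
```

```text
(269, 143) [470.2 128.1  12.5]
(270, 304) [580.7 113.   12.5]
(270, 222) [520.1 121.6  12.5]
(252, 222) [518.6 110.1  12.5]
(289, 222) [521.8 133.7  12.5]
slim [427.6  21.5   8. ] [515.4  33.4   8. ]
```

Emit:
servo_tool(fingers=[6, 6, 1.5, 1.5, 1.5, 1.5, 1.5], dp=[[4, 0, 0], [3, 0, 0], [0, 0, 0], [0, 0, 0], [0, 0, 0], [0, 0, 0], [0, 0, 0]], twist=[[0, 0, 0], [0, 0, 0], [0, 0, 0], [0, 0, 0], [0, 0, 0], [0, 0, 0], [0, 0, 0]], squeeze=30)

```text
t: 3.3
tcp_pos: [523.4, 122.8, 31.8]
eef_rot: [0.706, 0.05, 0.704, -0.049]
wrist_force: [-1.4, 1.2, 6.0]
grip_width: 23.9
```

Emit:
servo_tool(fingers=[1.5, 1.5, 1.5, 1.5], dp=[[-3, 0, 0], [-4, 0, 0], [-4, 0, 0], [0, 0, 0]], twist=[[0, 0, 0], [0, 0, 0], [0, 0, 0], [0, 0, 0]])

```text
t: 3.8
tcp_pos: [524.5, 122.5, 143.6]
eef_rot: [0.708, 0.05, 0.703, -0.049]
wrist_force: [0.6, -0.3, -1.8]
grip_width: 23.9
```

Run:
```python
from h import *
import pickle
go([400.8,208,138],117.8)
s=ctrl.snapshot('wrist'); save(s,'w3.png'); pickle.dump(s,open('w3.pkl','wb'))
go([400.8,208,138],117.8)
```

```text
tcp [524.5 122.5 143.6] yaw 82.0 t 3.8 w 23.9 q [-0.28  0.58  0.02  1.88 -0.02  0.67  1.18] F [ 0.6 -0.3 -1.8]
 dp(cm, now axes) [  0.48   6.74 -13.44]  dp(after twist) [ 0.56 13.33 -6.95]  twist [-0.625  0.008 -0.001]
tcp [523.  122.2 141.7] yaw 82.0 t 3.85 w 23.7 q [-0.28  0.59  0.02  1.89 -0.02  0.67  1.18] F [-0.1  0.5 -0.1]
 dp(cm, now axes) [  0.34   6.79 -13.3 ]  dp(after twist) [ 0.37 13.29 -6.81]  twist [-0.625  0.004 -0.   ]
```

View pics/w3.png

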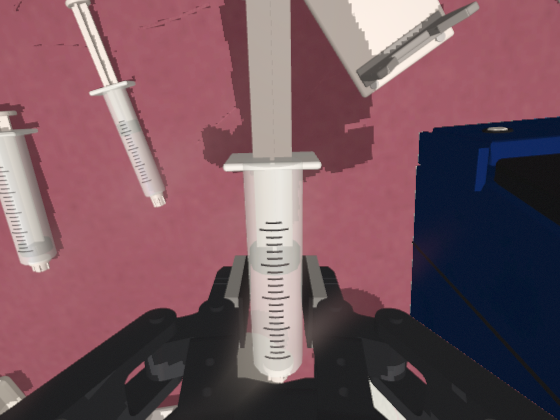

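Emit:
servo_tool(fingers=[1.5, 1.5, 1.5, 1.5, 1.5, 1.5, 1.5, 1.5], dp=[[0.1, 2.3, -4.38], [0.1, 2.3, -4.38], [0.1, 2.3, -4.38], [0, 0, 0], [0, 0, 0], [0, 0, 0], [0, 0, 0], [0, 0, 0]], twist=[[0, 0, 0], [0, 0, 0], [0, 0, 0], [-0.156, 0, 0], [-0.156, 0, 0], [-0.156, 0, 0], [-0.157, 0, 0], [0, 0, 0]])

```text
t: 4.85
tcp_pos: [401.1, 208.2, 136.1]
eef_rot: [0.686, -0.169, 0.687, 0.169]
wrist_force: [-0.2, 0.6, -1.1]
grip_width: 23.9
```

Run:
```python
from h import *
import pickle
s=ctrl.snapshot('wrist'); save(s,'w4.png'); pickle.dump(s,open('w4.pkl','wb'))
go([402.3,208.8,70],117.8)
s=ctrl.snapshot('top'); pickle.dump(s,open('top4.pkl','wb'))
```

```text
tcp [401.2 208.2 136.3] yaw 117.6 t 4.9 w 23.6 q [-0.42  0.5  -0.15  2.11  0.14  0.54  1.38] F [ 0.5  0.  -1. ]
 dp(cm, now axes) [ 6.63 -0.    0.14]  dp(after twist) [ 6.63 -0.    0.13]  twist [-0.003 -0.002 -0.   ]
```

View pics/w4.png

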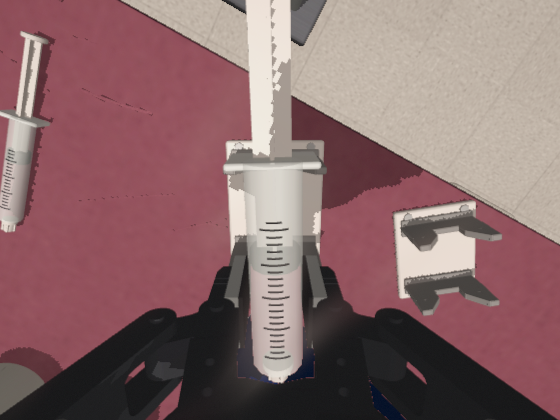

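Run:
```python
from h import *
import pickle
w=pickle.load(open('w4.pkl','rb'))
a=onplane(w,228,142,6);b=onplane(w,324,141,6); print(a.round(1),b.round(1),np.linalg.norm(a-b))
d=(a-b)/np.linalg.norm(a-b); print(np.degrees(np.arctan2(d[1],d[0])))
x=np.array([d[1],-d[0]]); print('centre', ((a+b)/2)[:2]+47*x)
# slim rest near corners
a=onplane(w,395,212,6);b=onplane(w,475,202,6); c=onplane(w,402,298,6);print(a.round(1),b.round(1),c.round(1),np.linalg.norm(a-b),np.linalg.norm(a-c))
for p,q in((a,b),(c,a)):
  d=p-q; print(np.degrees(np.arctan2(d[1],d[0])))
print('centre',(b+c)/2)
```

```text
[375.8 156.2   6. ] [342.9 217.5   6. ] 69.51676521020943
-61.76258186276364
centre [317.93407445 164.61532545]
[364.5 293.5   6. ] [329.2 343.4   6. ] [425.8 341.9   6. ] 61.02391872897367 78.11866547799593
-54.734407467071414
38.2096825101977
centre [377.53118678 342.62108998   6.        ]
```

Emit:
servo_tool(fingers=[1.5, 1.5, 1.5, 1.5, 1.5], dp=[[3, 0.05, 0.1], [2.5, 0, 0], [1.5, 0, 0], [0.7, 0, 0], [0, 0, 0]], twist=[[0, 0, 0], [0, 0, 0], [0, 0, 0], [0, 0, 0], [0, 0, 0]])

```text
t: 5.58
tcp_pos: [402.3, 209.6, 59.9]
eef_rot: [0.686, -0.17, 0.687, 0.17]
wrist_force: [-0.4, 0.0, 0.4]
grip_width: 23.8
```

Run:
```python
from h import *
go([402.3,208.8,53],117.8)
```

```text
tcp [402.3 209.6  59.9] yaw 117.8 t 5.575 w 23.8 q [-0.46  0.65 -0.1   2.16  0.18  0.34  1.35] F [-0.4  0.   0.4]
 dp(cm, now axes) [ 0.69 -0.07 -0.04]  dp(after twist) [ 0.69 -0.07 -0.04]  twist [-0.001 -0.001  0.   ]
```

Emit:
servo_tool(fingers=[1.5, 1.5, 1.5, 1.5], dp=[[0.3, 0, 0], [0.2, 0, 0], [0.15, 0, 0], [0, 0, 0]], twist=[[0, 0, 0], [0, 0, 0], [0, 0, 0], [0, 0, 0]])

```text
t: 6.08
tcp_pos: [402.7, 209.5, 53.8]
eef_rot: [0.687, -0.17, 0.686, 0.17]
wrist_force: [0.1, -0.8, 0.2]
grip_width: 23.7
```

Emit:
servo_tool(fingers=[1.5, 1.5, 3, 4, 4.5, 4.5], dp=[[0.15, 0, 0], [0, 0, 0], [0, 0, 0], [0, 0, 0], [0, 0, 0], [0, 0, 0]], twist=[[0, 0, 0], [0, 0, 0], [0, 0, 0], [0, 0, 0], [0, 0, 0], [0, 0, 0]])

```text
t: 6.82
tcp_pos: [402.3, 209.7, 51.9]
eef_rot: [0.686, -0.17, 0.687, 0.17]
wrist_force: [-0.3, -0.0, 0.2]
grip_width: 45.0
```

Emit:
servo_tool(fingers=[4.5, 4.5, 4.5, 5, 5], dp=[[-2, 0, 0], [-4, 0, 0], [-5, 0, 0], [-5, 0, 0], [0, 0, 0]], twist=[[0, 0, 0], [0, 0, 0], [0, 0, 0], [0, 0, 0], [0, 0, 0]])

```text
t: 7.45
tcp_pos: [404.4, 210.8, 215.5]
eef_rot: [0.689, -0.169, 0.683, 0.171]
wrist_force: [0.5, 0.1, -0.5]
grip_width: 49.8
```

Run:
```python
from h import *
import pickle
s=ctrl.snapshot('wrist'); save(s,'w5.png'); pickle.dump(s,open('w5.pkl','wb'))
go([468.5,27.7,190],97.3)
```

```text
tcp [403.  210.  213.4] yaw 117.8 t 7.5 w 50.1 q [-0.39  0.38 -0.19  2.02  0.1   0.75  1.42] F [ 0.2  0.8 -0.4]
 dp(cm, now axes) [  2.33 -19.18  -2.72]  dp(after twist) [  2.34 -18.91   4.18]  twist [ 0.358  0.004 -0.001]
```

View pics/w5.png

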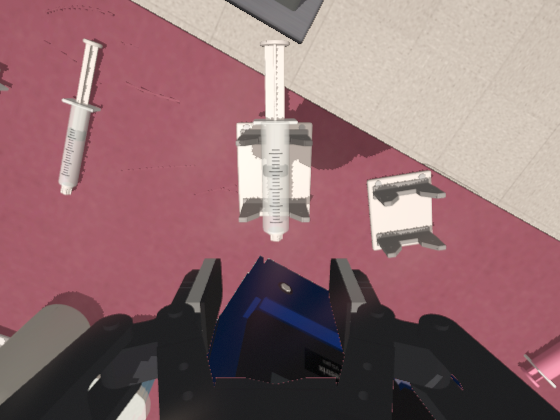

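The wide syringe sits in both notches (barrel on column 275, flange at row 122, outside the upright at row 137, plunger still drawn out). Next is the slim drawn one.

Emit:
servo_tool(fingers=[5, 5, 5, 5, 5, 5, 5], dp=[[2.8, -4.8, -0.7], [2.8, -4.8, -0.7], [2.8, -4.8, -0.7], [2.8, -4.8, -0.7], [0, 0, 0], [0, 0, 0], [0, 0, 0]], twist=[[0, 0, 0], [0, 0, 0], [0, 0, 0], [0, 0, 0], [0.179, 0, 0], [0.179, 0, 0], [0, 0, 0]])

```text
t: 8.38
tcp_pos: [465.9, 26.6, 98.6]
eef_rot: [0.704, -0.046, 0.707, 0.045]
wrist_force: [0.7, -0.6, 0.7]
grip_width: 50.1
```

```bash
cat > m.py <<'E'
from h import *
import sys
# silhouette in wrist picture near the image column u0: rows printed
def meas(s,z,box,L):
    o,a,t,p=syr(s,box,z,70,140); print('  mid from front',(o+a*(t.max()-10-L/2)).round(1))
E
python3 - <<'E'
from h import *
import pickle
s=ctrl.snapshot('wrist'); save(s,'w6.png'); pickle.dump(s,open('w6.pkl','wb'))
go([467.5,27.4,28],97.3)
hsv=cv2.cvtColor(s['image'],cv2.COLOR_RGB2HSV)
m=((hsv[...,1]<80)&(hsv[...,2]>130)).astype(np.uint8);m[320:]=0;m[:,:200]=0;m[:,350:]=0
for r in range(0,320,20):
    c=np.flatnonzero(m[r]); print(r,(c.min(),c.max(),len(c)) if len(c) else None,end='; ')
for r in (60,200,300):
    c=np.flatnonzero(m[r,230:320])+230
    if len(c): print(r,onplane(s,(c.min()+c.max())/2,r,8).round(1))
col=np.flatnonzero(m[:,255:290].any(1)); print(col.min(),col.max())
E
```

```text
tcp [466.2  26.8  98.9] yaw 97.5 t 8.425 w 49.8 q [-0.07  0.59 -0.04  2.1   0.06  0.46  1.54] F [-0.2  0.5 -0.2]
 dp(cm, now axes) [7.09 0.04 0.16]  dp(after twist) [7.09 0.04 0.14]  twist [ 0.003 -0.003  0.   ]
0 None; 20 None; 40 None; 60 None; 80 (np.int64(266), np.int64(284), 19); 100 (np.int64(266), np.int64(283), 18); 120 (np.int64(266), np.int64(283), 18); 140 (np.int64(267), np.int64(283), 17); 160 (np.int64(254), np.int64(296), 43); 180 (np.int64(263), np.int64(287), 25); 200 (np.int64(263), np.int64(287), 25); 220 (np.int64(263), np.int64(287), 25); 240 (np.int64(264), np.int64(287), 24); 260 (np.int64(264), np.int64(347), 25); 280 (np.int64(266), np.int64(284), 19); 300 None; 200 [451.2  24.8   8. ]
64 293
```

Emit:
servo_tool(fingers=[5, 5, 0.8, 0.8, 0.8, 0.8, 0.8], dp=[[4, 0, 0.1], [3.1, 0, 0], [0, 0, 0], [0, 0, 0], [0, 0, 0], [0, 0, 0], [0, 0, 0]], twist=[[0, 0, 0], [0, 0, 0], [0, 0, 0], [0, 0, 0], [0, 0, 0], [0, 0, 0], [0, 0, 0]])

```text
t: 9.3
tcp_pos: [468.5, 26.9, 29.7]
eef_rot: [0.706, -0.045, 0.705, 0.045]
wrist_force: [0.3, 0.5, -0.6]
grip_width: 14.5
```

Run:
```python
from h import *
import pickle
s=pickle.load(open('w6.pkl','rb')); print(onplane(s,275,293,8),onplane(s,275,160,8))
go([377.5,342.7,49],127.5)
```

```text
[519.20310109  33.53280987   8.        ] [425.57508837  21.44514172   8.        ]
tcp [468.5  26.9  29.7] yaw 97.3 t 9.3 w 14.5 q [-0.09  0.72 -0.03  2.13  0.07  0.28  1.53] F [ 0.3  0.5 -0.6]
 dp(cm, now axes) [-1.94 32.48 -5.02]  dp(after twist) [-1.93 30.6  12.  ]  twist [-0.527  0.001  0.   ]
```

Emit:
servo_tool(fingers=[0.8, 0.8, 0.8, 0.8, 0.8, 0.8], dp=[[-3, 0, 0], [-5, 0, 0], [-4, 0, 0], [0, 5.42, -1], [0, 5.42, -1], [0, 5.42, -1]], twist=[[0, 0, 0], [0, 0, 0], [0, 0, 0], [0, 0, 0], [0, 0, 0], [0, 0, 0]])

```text
t: 10.05
tcp_pos: [417.4, 185.7, 149.6]
eef_rot: [0.706, -0.045, 0.705, 0.045]
wrist_force: [2.2, 0.6, -1.4]
grip_width: 14.5
```

Emit:
servo_tool(fingers=[0.8, 0.8, 0.8, 0.8, 0.8, 0.8, 0.8], dp=[[0, 5.42, -0.7], [0, 5.42, -0.7], [0, 5.42, -0.6], [0, 0, 0], [0, 0, 0], [0, 0, 0], [0, 0, 0]], twist=[[0, 0, 0], [0, 0, 0], [0, 0, 0], [-0.176, 0, 0], [-0.176, 0, 0], [-0.175, 0, 0], [0, 0, 0]])

```text
t: 10.92
tcp_pos: [377.3, 342.8, 149.1]
eef_rot: [0.67, -0.226, 0.67, 0.227]
wrist_force: [-0.4, 0.8, -0.3]
grip_width: 14.4
```

Run:
```python
from h import *
import pickle
s=ctrl.snapshot('wrist'); save(s,'w7.png'); pickle.dump(s,open('w7.pkl','wb'))
go([378.3,343.2,60],127.5)
```

```text
tcp [377.3 342.8 149.1] yaw 127.3 t 10.975 w 14.4 q [-0.67  0.55 -0.17  1.95  0.14  0.66  1.3 ] F [-0.5  1.   0.1]
 dp(cm, now axes) [ 8.91 -0.03  0.1 ]  dp(after twist) [ 8.91 -0.03  0.1 ]  twist [-0.003 -0.    -0.   ]
```

View pics/w7.png

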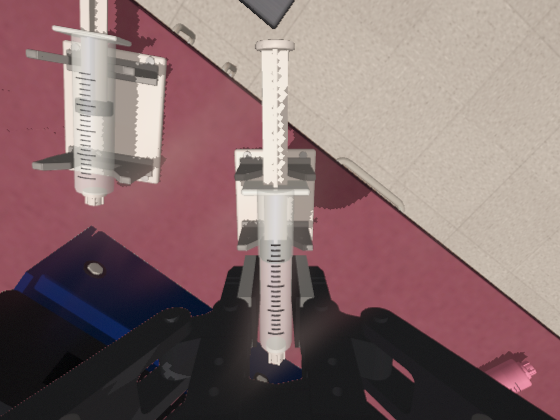

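Emit:
servo_tool(fingers=[0.8, 0.8, 0.8, 0.8, 0.8, 0.8], dp=[[3.5, 0, 0.1], [3, 0, 0], [2, 0, 0], [0.7, 0, 0], [0.3, 0, 0], [0, 0, 0]], twist=[[0, 0, 0], [0, 0, 0], [0, 0, 0], [0, 0, 0], [0, 0, 0], [0, 0, 0]])

```text
t: 11.72
tcp_pos: [378.5, 344.0, 54.7]
eef_rot: [0.67, -0.227, 0.669, 0.227]
wrist_force: [0.3, 0.1, -0.4]
grip_width: 14.5
```

Emit:
servo_tool(fingers=[0.8, 0.8, 0.8], dp=[[0.15, 0, 0], [0.05, 0, 0], [0, 0, 0]], twist=[[0, 0, 0], [0, 0, 0], [0, 0, 0]])

```text
t: 12.1
tcp_pos: [378.2, 343.8, 52.3]
eef_rot: [0.67, -0.227, 0.67, 0.227]
wrist_force: [0.1, 1.2, -0.3]
grip_width: 14.6
```

Emit:
servo_tool(fingers=[2, 3, 4, 4], dp=[[0, 0, 0], [0, 0, 0], [0, 0, 0], [0, 0, 0]], twist=[[0, 0, 0], [0, 0, 0], [0, 0, 0], [0, 0, 0]])

```text
t: 12.6
tcp_pos: [378.1, 343.7, 52.1]
eef_rot: [0.67, -0.227, 0.67, 0.227]
wrist_force: [0.2, -0.1, 0.9]
grip_width: 40.0
```

Emit:
servo_tool(fingers=[4, 4, 4, 5, 5], dp=[[-2, 0, 0], [-4, 0, 0], [-5, 0, 0], [-5, 0, 0], [0, 0, 0]], twist=[[0, 0, 0], [0, 0, 0], [0, 0, 0], [0, 0, 0], [0, 0, 0]])

```text
t: 13.22
tcp_pos: [379.9, 345.6, 216.0]
eef_rot: [0.673, -0.226, 0.667, 0.229]
wrist_force: [-0.1, -0.2, -0.4]
grip_width: 50.0
```

Run:
```python
from h import *
import pickle
w=ctrl.snapshot('wrist'); pickle.dump(w,open('w8.pkl','wb'))
s=ctrl.snapshot('side'); pickle.dump(s,open('side8.pkl','wb'))
im=s['image'][205:285,215:315]; im=cv2.resize(im,None,fx=5,fy=5,interpolation=cv2.INTER_CUBIC)
a=w['image'][:300,:400]; a=cv2.resize(a,(300,400*300//400*1)) if 0 else cv2.resize(a,(300,225))
c=np.zeros((400,800,3),np.uint8); c[:,:500]=im; c[:225,500:]=a
cv2.imwrite('pics/c8.png',c[...,::-1])
go([495,-69,190],84.5)
```

```text
tcp [377.9 343.4 212.1] yaw 127.5 t 13.325 w 50.1 q [-0.65  0.46 -0.19  1.88  0.12  0.82  1.32] F [-0.2  0.5 -0.7]
 dp(cm, now axes) [  2.22 -39.85 -15.8 ]  dp(after twist) [  2.21 -39.93  15.6 ]  twist [0.75 0.   0.  ]
```

View pics/c8.png

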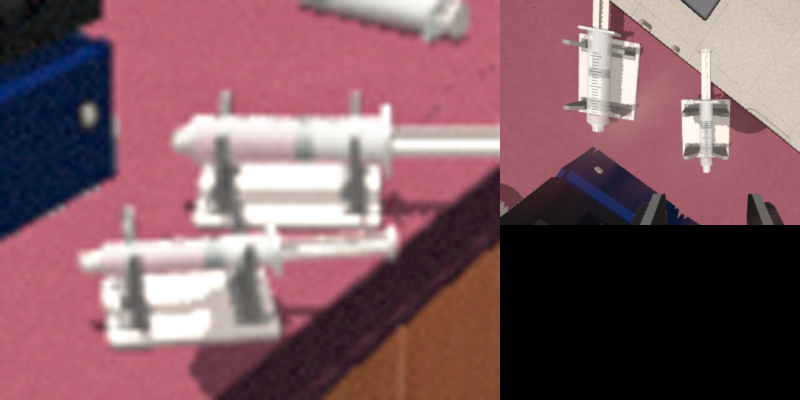

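Both unused syringes look level and seated, in the side crop and the wrist inset. Next I'll look at the tray and the spent syringes.

Emit:
servo_tool(fingers=[5, 5, 5, 5, 5], dp=[[-0.76, -4.9, -1.94], [-0.76, -4.9, -1.94], [-0.76, -4.9, -1.94], [-0.76, -4.9, -1.94], [-0.76, -4.9, -1.94]], twist=[[0, 0, 0], [0, 0, 0], [0, 0, 0], [0, 0, 0], [0, 0, 0]])

```text
t: 13.95
tcp_pos: [449.5, 88.3, 248.5]
eef_rot: [0.668, -0.227, 0.671, 0.227]
wrist_force: [0.9, -0.1, 0.6]
grip_width: 50.0
```

Emit:
servo_tool(fingers=[5, 5, 5, 5], dp=[[0, 0, 0], [0, 0, 0], [0, 0, 0], [0, 0, 0]], twist=[[0.164, 0, 0], [0.164, 0, 0], [0.164, 0, 0], [0.163, 0, 0]])

```text
t: 14.45
tcp_pos: [449.1, 89.9, 248.1]
eef_rot: [0.705, 0.002, 0.709, -0.003]
wrist_force: [-0.2, 1.0, 0.6]
grip_width: 49.9
```

Emit:
servo_tool(fingers=[5, 5, 5, 5, 5, 5, 5], dp=[[-0.8, -5.2, -0.4], [-0.8, -5.2, -0.4], [-0.8, -5.2, -0.4], [-0.8, -5.2, -0.4], [-0.8, -5.2, -0.4], [0, 0, 0], [0, 0, 0]], twist=[[0, 0, 0], [0, 0, 0], [0, 0, 0], [0, 0, 0], [0, 0, 0], [0, 0, 0], [0, 0, 0]])

```text
t: 15.32
tcp_pos: [429.4, -168.7, 288.5]
eef_rot: [0.706, 0.001, 0.708, 0.0]
wrist_force: [0.0, -0.1, 0.2]
grip_width: 50.0
```

Run:
```python
from h import *
import pickle
s=ctrl.snapshot('wrist'); save(s,'w9.png'); pickle.dump(s,open('w9.pkl','wb'))
go([495,-69,100],84)
```

```text
tcp [ 429.7 -168.1  288.8] yaw 90.1 t 15.375 w 50.2 q [ 0.25  0.29  0.1   1.89 -0.03  0.96  1.94] F [0.1 0.2 0.1]
 dp(cm, now axes) [18.87  9.87  6.6 ]  dp(after twist) [18.88 10.54  5.46]  twist [ 0.106 -0.003 -0.002]
```

View pics/w9.png

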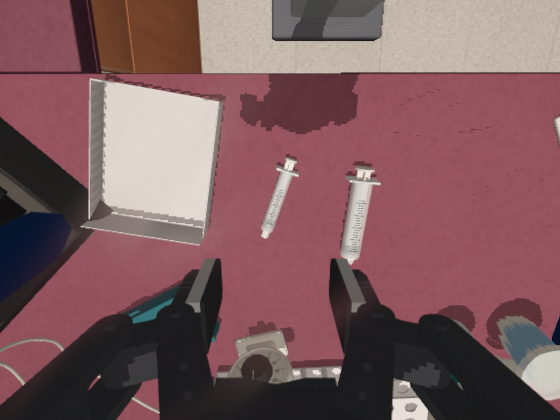

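Run:
```python
from h import *
import pickle
w=pickle.load(open('w9.pkl','rb')); t=pickle.load(open('top0.pkl','rb'))
def mk(s,b,sat,val):
    hsv=cv2.cvtColor(s['image'],cv2.COLOR_RGB2HSV); m=((hsv[...,1]<sat)&(hsv[...,2]>val)).astype(np.uint8)
    k=np.zeros_like(m);k[b[1]:b[3],b[0]:b[2]]=1;m=cv2.morphologyEx(m*k,cv2.MORPH_OPEN,np.ones((2,2),np.uint8))
    n,l,st,_=cv2.connectedComponentsWithStats(m);i=1+np.argmax(st[1:,4]);return np.argwhere(l==i)[:,::-1]
for s,b,z,v,nm in((w,(70,70,235,250),2,200,'tray w floor'),(w,(70,70,235,250),32,140,'tray w all32'),(t,(398,190,465,260),2,200,'tray t'),(w,(250,145,305,245),8,130,'slimH'),(w,(330,155,385,268),12.5,130,'wideH'),(t,(368,185,396,235),8,130,'slimH t'),(t,(336,175,364,230),12.5,130,'wideHt')):
    p=mk(s,b,90,v); W=np.array([onplane(s,u,q,z)[:2] for u,q in p]).astype(np.float32)
    c,wh,a=cv2.minAreaRect(W); print(nm,np.round(c,1),np.round(wh,1),round(a,1),end=' ')
    if 'tray' not in nm:
        c=W.mean(0);e=np.linalg.svd(W-c,full_matrices=False)[2][0];e*=np.sign(e[0]);tt=(W-c)@e;L=100 if 'wide' in nm else 80
        print('ang',np.degrees(np.arctan2(e[1],e[0])).round(1),'len',np.ptp(tt).round(1),'midF',(c+e*(tt.max()-10-L/2)).round(1),'midR',(c+e*(tt.min()+15+L/2)).round(1),end='')
    print()
print(onplane(t,462,205,0),onplane(w,90,215,0))
```

```text
tray w floor [ 419.4 -306.9] [128.5 148.7] 80.1 
tray w all32 [ 423.6 -305.7] [137.4 160.7] 80.3 
tray t [ 414.8 -313.6] [123.  148.7] 80.2 
slimH [ 474.5 -161.6] [ 28.4 107. ] 75.7 ang -18.7 len 107.0 midF [ 477.2 -165.9] midR [ 475.3 -165.2]
wideH [496.5 -62.4] [ 38.9 126.3] 87.4 ang -5.5 len 126.5 midF [499.5 -66.4] midR [498.1 -66.3]
slimH t [ 468.9 -166.8] [ 22.4 105.4] 72.5 ang -19.5 len 105.8 midF [ 471.1 -169.5] midR [ 470.3 -169.2]
wideHt [490.6 -72. ] [ 25.1 126.4] 84.6 ang -5.4 len 126.4 midF [493.8 -72.5] midR [492.4 -72.3]
[ 491.81827555 -404.77107167    0.        ] [ 494.41179619 -402.70534519    0.        ]
```

Tray centre is about (422,−306) with its axis at −9.9° and the high wall on the far side. Spent wide is at (358,215) and spent slim at (278,198); both thumb discs sit close behind their flanges, as described. Hovering over the wide one.

Emit:
servo_tool(fingers=[6, 6, 6, 6, 6, 6, 6], dp=[[4.72, 2.47, 1.65], [4.72, 2.47, 1.65], [4.72, 2.47, 1.65], [4.72, 2.47, 1.65], [0, 0, 0], [0, 0, 0], [0, 0, 0]], twist=[[0, 0, 0], [0, 0, 0], [0, 0, 0], [0, 0, 0], [0.098, 0, 0], [0, 0, 0], [0, 0, 0]])

```text
t: 16.25
tcp_pos: [496.2, -70.4, 101.7]
eef_rot: [0.706, 0.034, 0.706, -0.034]
wrist_force: [-0.6, 0.2, 0.0]
grip_width: 60.1
```

```bash
cat >> h.py <<'E'
def rows(s,z,r0=0,r1=330,step=20):
    hsv=cv2.cvtColor(s['image'],cv2.COLOR_RGB2HSV)
    m=((hsv[...,1]<80)&(hsv[...,2]>130)).astype(np.uint8);m[:,:225]=0;m[:,325:]=0
    for r in range(r0,r1,step):
        c=np.flatnonzero(m[r])
        if len(c)>4: print(r,c.min(),c.max(),onplane(s,(c.min()+c.max())/2,r,z)[:2].round(1),np.linalg.norm(onplane(s,c.min(),r,z)-onplane(s,c.max()+1,r,z)).round(1))
E
python3 - <<'E'
from h import *
import pickle
s=ctrl.snapshot('wrist'); save(s,'w10.png'); pickle.dump(s,open('w10.pkl','wb'))
go([496,-69,28],84.5); rows(s,12.5,60,330,10)
E
```

```text
tcp [496.3 -70.8 101.9] yaw 84.4 t 16.3 w 59.9 q [ 0.04  0.61  0.08  2.01 -0.1   0.52  1.67] F [0.7 0.  0.1]
 dp(cm, now axes) [ 7.39  0.17 -0.06]  dp(after twist) [ 7.39  0.17 -0.05]  twist [-0.001  0.001 -0.   ]
120 257 296 [432.1 -62.9] 23.7
130 263 290 [437.9 -63.5] 16.7
140 248 305 [443.7 -64. ] 35.0
150 247 296 [449.4 -67.6] 30.4
160 257 296 [455.8 -65.2] 24.6
170 257 296 [462.1 -65.8] 24.8
180 257 296 [468.4 -66.4] 25.0
190 257 296 [474.9 -67. ] 25.3
200 258 296 [481.5 -67.3] 24.9
210 258 296 [488.2 -68. ] 25.1
220 258 296 [495.  -68.6] 25.4
230 258 295 [502.  -69.6] 25.0
240 258 295 [509.1 -70.3] 25.2
250 259 295 [516.4 -70.7] 24.8
260 259 295 [523.8 -71.4] 25.0
270 259 295 [531.3 -72.1] 25.3
280 259 294 [539.  -73.2] 24.9
290 260 294 [546.9 -73.6] 24.4
300 269 286 [555. -74.] 12.7
```

Emit:
servo_tool(fingers=[6, 6, 1.5, 1.5, 1.5, 1.5, 1.5], dp=[[4, 0.15, 0], [3.2, 0, 0], [0, 0, 0], [0, 0, 0], [0, 0, 0], [0, 0, 0], [0, 0, 0]], twist=[[0, 0, 0], [0, 0, 0], [0, 0, 0], [0, 0, 0], [0, 0, 0], [0, 0, 0], [0, 0, 0]])

```text
t: 17.18
tcp_pos: [497.2, -69.7, 30.6]
eef_rot: [0.707, 0.035, 0.705, -0.035]
wrist_force: [-0.9, -0.7, 7.0]
grip_width: 23.5
```

Emit:
servo_tool(fingers=[1.5, 1.5, 1.5, 1.5], dp=[[-3, 0, 0], [-5, 0, 0], [-5, 0, 0], [0, 0, 0]], twist=[[0, 0, 0], [0, 0, 0], [0, 0, 0], [0, 0, 0]])

```text
t: 17.68
tcp_pos: [498.8, -69.8, 163.2]
eef_rot: [0.71, 0.035, 0.703, -0.035]
wrist_force: [0.4, 0.3, -1.2]
grip_width: 23.7
```

Run:
```python
from h import *
a=np.radians(-9.9); c=np.array([422,-306]); X=np.array([np.cos(a),np.sin(a)]);Y=np.array([-X[1],X[0]])
for n,ly,lx in(('wide',26,2),('slim',-26,0)): print(n,(c+ly*Y+lx*X).round(1))
P=c+26*Y+2*X; go([*P,160],80.1)
```

```text
wide [ 428.4 -280.7]
slim [ 417.5 -331.6]
tcp [498.8 -69.8 163.2] yaw 84.3 t 17.675 w 23.7 q [ 0.02  0.51  0.11  1.96 -0.08  0.66  1.65] F [ 0.4  0.3 -1.2]
 dp(cm, now axes) [  0.28 -21.68  -4.93]  dp(after twist) [  0.32 -21.99  -3.31]  twist [ 0.074  0.009 -0.   ]
```

Emit:
servo_tool(fingers=[1.5, 1.5, 1.5, 1.5, 1.5, 1.5, 1.5], dp=[[0, -5.4, -1.2], [0, -5.4, -1.2], [0, -5.4, -1.2], [0, -5.4, -1.2], [0, 0, 0], [0, 0, 0], [0, 0, 0]], twist=[[0, 0, 0], [0, 0, 0], [0, 0, 0], [0, 0, 0], [0.074, 0, 0], [0, 0, 0], [0, 0, 0]])

```text
t: 18.55
tcp_pos: [427.4, -278.3, 158.7]
eef_rot: [0.704, 0.06, 0.705, -0.059]
wrist_force: [-0.7, 0.2, -0.8]
grip_width: 24.0
```

Run:
```python
from h import *
import pickle
s=ctrl.snapshot('wrist'); save(s,'w11.png'); pickle.dump(s,open('w11.pkl','wb'))
go([428.4,-280.7,33],80.1)
```

```text
tcp [ 427.6 -278.3  158.9] yaw 80.3 t 18.6 w 23.9 q [ 0.46  0.53  0.1   1.94 -0.08  0.68  2.02] F [ 0.3  0.6 -0.6]
 dp(cm, now axes) [12.59 -0.24  0.13]  dp(after twist) [12.59 -0.22  0.12]  twist [ 0.003 -0.001 -0.001]
```

View pics/w11.png

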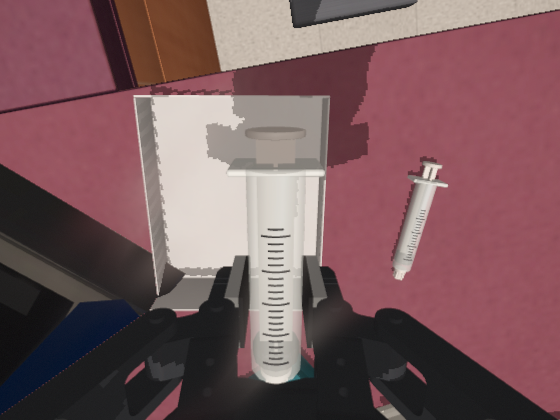

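The syringe is aligned along the tray, over its left half, with the finger on the right well inside the wall (col 322). Lowering.

Emit:
servo_tool(fingers=[1.5, 1.5, 1.5, 1.5, 1.5, 1.5], dp=[[4, -0.2, 0.1], [4, 0, 0], [3, 0, 0], [1.2, 0, 0], [0.25, 0, 0], [0, 0, 0]], twist=[[0, 0, 0], [0, 0, 0], [0, 0, 0], [0, 0, 0], [0, 0, 0], [0, 0, 0]])

```text
t: 19.35
tcp_pos: [428.6, -282.0, 35.7]
eef_rot: [0.705, 0.061, 0.704, -0.061]
wrist_force: [-0.6, -0.1, -0.1]
grip_width: 23.5
```

Emit:
servo_tool(fingers=[1.5, 1.5, 2.5, 3.2, 3.4, 3.4], dp=[[0.25, 0, 0], [0.05, 0, 0], [0, 0, 0], [0, 0, 0], [0, 0, 0], [0, 0, 0]], twist=[[0, 0, 0], [0, 0, 0], [0, 0, 0], [0, 0, 0], [0, 0, 0], [0, 0, 0]])

```text
t: 20.1
tcp_pos: [427.9, -281.8, 31.9]
eef_rot: [0.704, 0.061, 0.704, -0.061]
wrist_force: [0.7, 0.6, -0.3]
grip_width: 34.1
```

Emit:
servo_tool(fingers=[3.4, 3.4, 3.4, 5], dp=[[-2, 0, 0], [-4, 0, 0], [-5, 0, 0], [0, 0, 0]], twist=[[0, 0, 0], [0, 0, 0], [0, 0, 0], [0, 0, 0]])

```text
t: 20.6
tcp_pos: [429.9, -283.3, 145.3]
eef_rot: [0.707, 0.06, 0.702, -0.062]
wrist_force: [0.6, 0.2, -0.3]
grip_width: 49.6
```

Run:
```python
from h import *
go([473.5,-167,100],71)
```

```text
tcp [ 429.9 -283.3  145.3] yaw 80.1 t 20.6 w 49.6 q [ 0.47  0.55  0.1   1.95 -0.09  0.64  2.03] F [ 0.6  0.2 -0.3]
 dp(cm, now axes) [ 4.51 12.22  2.26]  dp(after twist) [ 4.53 12.41  0.33]  twist [0.159 0.008 0.003]
```

Emit:
servo_tool(fingers=[5, 5, 5, 5, 5, 5], dp=[[1.0, 4.05, 0.8], [1.6, 4.05, 0.8], [1.6, 4.0, 0.8], [0, 0, 0], [0, 0, 0], [0, 0, 0]], twist=[[0, 0, 0], [0, 0, 0], [0, 0, 0], [0.16, 0, 0], [0, 0, 0], [0, 0, 0]])

```text
t: 21.35
tcp_pos: [471.8, -167.4, 99.5]
eef_rot: [0.697, 0.117, 0.698, -0.117]
wrist_force: [-0.4, 0.3, -1.1]
grip_width: 50.1
```

Run:
```python
from h import *
import pickle
s=ctrl.snapshot('wrist'); save(s,'w12.png'); pickle.dump(s,open('w12.pkl','wb'))
go([473.5,-167,29],71); rows(s,8,60,330,10)
```

```text
tcp [ 471.9 -167.5   99.7] yaw 71.0 t 21.4 w 49.9 q [ 0.2   0.62  0.15  2.02 -0.18  0.52  1.71] F [-0.6 -0.1 -0.2]
 dp(cm, now axes) [7.07 0.11 0.13]  dp(after twist) [7.07 0.1  0.13]  twist [-0.001 -0.     0.001]
140 266 287 [ 422.4 -148.8] 13.4
150 268 283 [ 427.9 -151.4] 9.8
160 267 284 [ 433.8 -153.4] 11.2
170 264 288 [ 439.8 -155.2] 15.7
180 264 288 [ 445.9 -157.3] 15.8
190 265 288 [ 452.2 -159.1] 15.3
200 265 288 [ 458.6 -161.3] 15.5
210 264 288 [ 464.9 -163.8] 16.3
220 264 288 [ 471.5 -166.1] 16.4
230 265 288 [ 478.3 -168.1] 15.9
240 265 288 [ 485.1 -170.4] 16.1
250 265 288 [ 492.1 -172.8] 16.3
260 265 288 [ 499.2 -175.3] 16.4
270 265 288 [ 506.4 -177.7] 16.6
280 268 285 [ 513.8 -180.3] 12.6
290 271 281 [ 521.3 -183.2] 7.8
```

Emit:
servo_tool(fingers=[5, 5, 0.8, 0.8, 0.8, 0.8, 0.8], dp=[[4, 0.1, 0.1], [3.1, 0, 0], [0, 0, 0], [0, 0, 0], [0, 0, 0], [0, 0, 0], [0, 0, 0]], twist=[[0, 0, 0], [0, 0, 0], [0, 0, 0], [0, 0, 0], [0, 0, 0], [0, 0, 0], [0, 0, 0]])

```text
t: 22.28
tcp_pos: [474.1, -166.3, 29.6]
eef_rot: [0.698, 0.117, 0.697, -0.117]
wrist_force: [1.0, -0.5, 4.2]
grip_width: 14.9
```

Emit:
servo_tool(fingers=[0.8, 0.8, 0.8, 0.8], dp=[[-3, 0, 0], [-5, 0, 0], [-5, 0, 0], [0, 0, 0]], twist=[[0, 0, 0], [0, 0, 0], [0, 0, 0], [0, 0, 0]])

```text
t: 22.78
tcp_pos: [475.9, -167.0, 162.6]
eef_rot: [0.701, 0.117, 0.694, -0.118]
wrist_force: [-0.0, -0.1, -1.1]
grip_width: 14.6
```

Run:
```python
from h import *
go([417.5,-331.6,160],80.1)
```

```text
tcp [ 475.9 -167.   162.6] yaw 70.9 t 22.775 w 14.6 q [ 0.16  0.52  0.19  1.96 -0.16  0.67  1.69] F [-0.  -0.1 -1.1]
 dp(cm, now axes) [  0.25 -17.46  -0.15]  dp(after twist) [  0.26 -17.22  -2.92]  twist [-0.16   0.009  0.   ]
```

Emit:
servo_tool(fingers=[0.8, 0.8, 0.8, 0.8, 0.8, 0.8], dp=[[0, -5.8, 0], [0, -5.8, 0], [0, -5.8, 0], [0, 0, 0], [0, 0, 0], [0, 0, 0]], twist=[[0, 0, 0], [0, 0, 0], [0, 0, 0], [-0.16, 0, 0], [0, 0, 0], [0, 0, 0]])

```text
t: 23.52
tcp_pos: [417.0, -329.2, 158.1]
eef_rot: [0.704, 0.062, 0.705, -0.061]
wrist_force: [-0.3, 1.1, -0.4]
grip_width: 14.4
```

Run:
```python
from h import *
import pickle
s=ctrl.snapshot('wrist'); save(s,'w13.png'); pickle.dump(s,open('w13.pkl','wb'))
go([417.5,-331.6,33],80.1)
```

```text
tcp [ 417.1 -329.2  158.3] yaw 80.1 t 23.575 w 14.4 q [ 0.54  0.56  0.13  1.88 -0.1   0.71  2.13] F [-0.5 -0.4 -0.7]
 dp(cm, now axes) [12.53 -0.24  0.09]  dp(after twist) [12.53 -0.23  0.08]  twist [ 0.001 -0.001 -0.001]
```

View pics/w13.png

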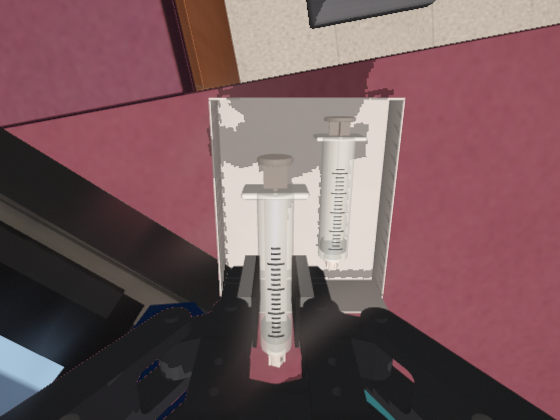

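Wide lies flat in the tray at (337,190), clear of where the slim one will go. Lowering slim.

Emit:
servo_tool(fingers=[0.8, 0.8, 0.8, 0.8, 0.8, 0.8], dp=[[4, -0.05, 0], [4, 0, 0], [3, 0, 0], [1.2, 0, 0], [0.25, 0, 0], [0, 0, 0]], twist=[[0, 0, 0], [0, 0, 0], [0, 0, 0], [0, 0, 0], [0, 0, 0], [0, 0, 0]])

```text
t: 24.32
tcp_pos: [417.4, -331.4, 35.2]
eef_rot: [0.705, 0.061, 0.704, -0.061]
wrist_force: [0.1, -0.5, 0.3]
grip_width: 14.6
```

Emit:
servo_tool(fingers=[0.8, 0.8, 0.8], dp=[[0.2, 0, 0], [0.05, 0, 0], [0, 0, 0]], twist=[[0, 0, 0], [0, 0, 0], [0, 0, 0]])

```text
t: 24.7
tcp_pos: [416.8, -331.2, 32.1]
eef_rot: [0.705, 0.061, 0.704, -0.061]
wrist_force: [0.1, -0.5, 0.4]
grip_width: 13.9
```

Emit:
servo_tool(fingers=[1.8, 2.4, 2.6, 2.6], dp=[[0, 0, 0], [0, 0, 0], [0, 0, 0], [0, 0, 0]], twist=[[0, 0, 0], [0, 0, 0], [0, 0, 0], [0, 0, 0]])

```text
t: 25.2
tcp_pos: [416.7, -331.1, 31.8]
eef_rot: [0.704, 0.061, 0.704, -0.061]
wrist_force: [0.3, -0.1, -0.1]
grip_width: 25.9
```

Emit:
servo_tool(fingers=[2.6, 2.6, 2.6, 2.6, 2.6, 2.6, 2.6, 2.6], dp=[[-2, 0, 0], [-4, 0, 0], [-5, 0, 0], [-5, 2, 0], [-2, 5, 0.6], [0, 5, 0.6], [0, 0, 0], [0, 0, 0]], twist=[[0, 0, 0], [0, 0, 0], [0, 0, 0], [0, 0, 0], [0, 0, 0], [0, 0, 0], [0, 0, 0], [0, 0, 0]])

```text
t: 26.2
tcp_pos: [448.7, -215.4, 211.8]
eef_rot: [0.704, 0.061, 0.705, -0.061]
wrist_force: [0.5, -0.3, 0.2]
grip_width: 25.7
```

Run:
```python
from h import *
w=ctrl.snapshot('wrist'); t=ctrl.snapshot('top')
a=cv2.resize(w['image'],(400,300)); b=cv2.resize(t['image'][165:265,185:480],(796,270),interpolation=cv2.INTER_CUBIC)
s=ctrl.snapshot('side'); d=cv2.resize(s['image'][165:285,215:375],(400,300),interpolation=cv2.INTER_CUBIC)
c=np.zeros((570,800,3),np.uint8);c[:300,:400]=a;c[:300,400:]=d;c[300:,:796]=b
cv2.imwrite('pics/fin.png',c[...,::-1]); go([400,-200,200],80)
```

```text
tcp [ 448.4 -216.6  211.6] yaw 79.9 t 26.35 w 26.1 q [ 0.3   0.44  0.15  1.92 -0.09  0.79  1.89] F [ 0.1 -0.5 -0.3]
 dp(cm, now axes) [ 1.16  0.79 -5.05]  dp(after twist) [ 1.16  0.79 -5.05]  twist [-0.001 -0.001  0.001]
```

View pics/fin.png

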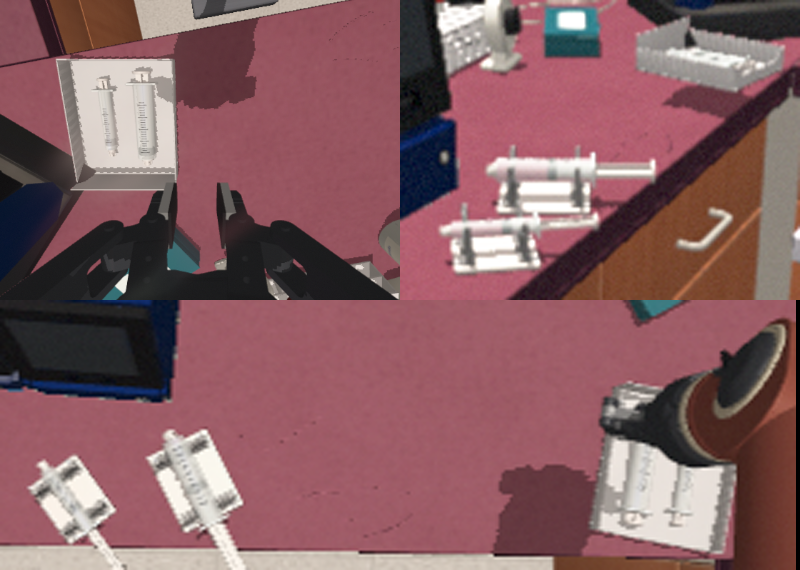

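All four are in place: spent side by side on the tray floor (wrist view at (105,115) and (145,115)), unused level in their rests with plungers drawn. Handing in.

```bash
python3 -c "
from bench import ctrl
print(ctrl.job_done())"
```

```text
the job is handed in; nothing more can be done
None
```

The job is done and handed in at about 26 s of robot time.

- **Unused syringes:** I laid the wide one in the wide rest, then the slim one in the slim rest. The last top and side pictures show both level in both notches, with the flange outside and the plunger still well out. I judged the plungers by eye and did not measure how far out they are.
- **Spent syringes:** I then laid both along the discard tray. The last wrist picture shows them side by side on its floor with a clear gap between them.
- **Pink look-alike:** I did not touch it.
- **Contact:** the robot was clear of everything at hand-in. The highest wrist reading I saw was about 7 N.
- **Disagreement:** the early distant views put the spent wide syringe about 6 mm apart. I settled this with a close wrist view before gripping it; no check failed.

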